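# Seat the frit in the filter holder

## Robot

A 6-joint arm with a two-finger parallel gripper is mounted at the origin on the work surface. World frame = base frame: x ahead of the robot, y to its left, z up, the work surface at z = 0. Lengths are in m, angles in rad, forces in N, time in s.
With the tool pointing down it reaches from about 0.35 to 0.975 m from the base axis. Payload 4.9 kg.
Tool frame: the origin (TCP) lies midway between the tips of the shut fingers; the grasp point (between the pads) lies 19 mm behind it; z points along the fingers, y is the line along which they close (so a half turn about z gives the same grasp; the last joint's range is limited). The gripper opens to 85 mm and grips with 20 to 120 N. Pads are 22 mm wide; open, the fingers measure 114 mm over their backs; the gripper's body (76 mm by 85 mm) begins 54 mm behind the grasp point. The pads swing forward as they close: fully open they stand 13 mm farther back than shut.
Start: joints at [1.225, 0.053, 1.613, -0, 1.476, -0.119], TCP at [0.141, 0.609, 0.231] pointing down, gripper open.
Joint ranges: [-3.01, 3.01], [-1.01, 2.22], [0.06, 2.58], [-1.02, 4.17], [0.09, 2.62], [-3.14, 3.14]. Speed limits (rad/s): [2.57, 2.57, 3.14, 3.14, 3.14, 3.14].

## Interface

Orientations are given as a rotation vector (axis times angle).
In Python, from station import ctrl gives the robot as it stands.
- The arm moves only by the tool carry_out, never from a script. Its argument "moves" is a list of rows, each an object of numbers: "x", "y", "z": the shift along the tool's x, y, z in units of 25 mm (1.0 is 25 mm); "turn": the turn about the tool's z in rad. In form: [{"x": .., "y": .., "z": .., "turn": ..}, ...]. A call has exactly 8 rows; each row shifts and turns the commanded pose from where the row before left it, along the tool's axes as they then stand; what a row does not reach is not made up. A row lasts 1/10 s, in which the tool goes at most 50 mm and 8.59 degrees, less where a joint would pass 70% of its speed; a pose out of reach is approached as far as the arm can. A call is refused whole if a number of a shift passes 1 or a number of a turn 0.15, either way. A call with a gripper value outside its range is refused whole. "grip" is the finger opening in mm, from 0 to 85.4, set as the call begins (left out, the last holds). The fingers move at their own pace and stop on an object; "newtons" is the grip in N (left out, the last holds). Time passes only in rows, so rows that do not move let the fingers close, or fill a call up. It gives the time, the measured TCP pose, the force, the opening and the grip force at its end, in the units of the state.
- ctrl.get_obs(): the state, without advancing time (a new reading comes with each control period).
- ctrl.get_image(name): name is "scene" or "top" or "wrist"; returns the picture (384x512x3 uint8, red, green, blue); there is no depth.
- ctrl.calibration(name): a dict with "fx", "fy", "cx", "cy" (pixels), "R" (3x3) and "t" (3): a world point X has camera coordinates R X + t; the wrist camera has in their place "T_tool_cam" (4x4, takes a point from camera to tool coordinates, whose origin is the TCP and whose axes are the flange's). Camera axes: x right, y down, z forward; pixel columns grow to the right and rows downward; lengths in m; the calibration is good to about 2 mm. A picture is of the moment at which its call begins: read the wrist's pose just before it. calibration takes no time and is no camera call.
- ctrl.finish_job(): hands the job in; it is judged then, once.
Trained networks look in the newest picture that a camera, given by its name, has taken for a name from the list of things; names that differ only in an ending like _2 or _b are one class to them, and where a whole thing is asked for, a point or a joint stands for the part that bears it (a point fixed in the world has none). Each returns a list of dicts, best first, with "confidence" (0 to 1); they miss things now and then, are a little off and sometimes report something else, mostly with a low value. They report only what shows in the picture. A call takes as long as a camera call. They do not tell look-alikes from the thing itself.
- ctrl.look_for(camera, query): "rect" ([left, top, width, height] in pixels, round what is visible of it).
- ctrl.mark_of(camera, query): "pixel" ([column, row] in pixels: a listed point, or the origin of a listed thing).
The state is a dict: "t": time; "q": joint angles; "dq": joint speeds; "effort": joint torques, N m; "tool_pos": TCP position; "tool_rot": TCP orientation; "contact_force": force on the tool from outside, world axes, zero at the start; "wrist_torque": the same for the moment, N m; "opening": finger opening in m; "grip_force": force on a finger pad.
Only numpy, scipy, OpenCV 4.12 (cv2) and the standard library are available. Lean on these libraries where they do the work, as an engineer would, in place of code of your own. Each camera call takes 0.05 s, during which the arm holds its last target. There are 200 camera calls.

## Task

Without picking it up, slide the white frit disc across the steel filter-holder block with your fingertips until it drops over the rim into the round recess and lies flat. Then push the blue swing clip over it, all the way to its stop, and move clear. Only push: be gentle with the brittle disc, never lift it, and leave the bottles, jar and tweezers where they are.

Things in the scene. Friction and masses are not known exactly. Their poses are not given: they have to be found in the camera images.
- deck: Filter-holder block, dark steel, fixed to the bench: 160 (its x) x 260 (its y) x 22 mm high, flat top. Origin at the centre of its underside; z up. Bench position and yaw vary.
- seat (a point): Centre of the mouth of the round blind recess, on the block's top face, 40 mm from the block's centre along its +y; axes as the block's. Recess: 53 mm diameter, 7 mm deep, flat floor (black with an orange border), 1 mm chamfer at the rim.
- disc: Loose white sintered-glass frit disc, 48 mm diameter, 6 mm thick, about 30 g. Origin at the centre of its underside, z along its axis. Starts flat on the block's top face, on the block's -y half, 95 to 130 mm from the recess centre. In the recess its top lies 1 mm below the block's top face.
- clip (a joint): Swing clip, angle in rad: 0 = arm points along the block's +y, away from the recess; it grows counter-clockwise seen from above to the stop at 1.571 = arm points along the block's -x, over the recess. Starts between 0 and 0.4. Light friction (under 1 N at the knob); stays where it is left.
- clip_pivot (a point): Pivot axis of the clip on the block's top face, 48 mm from the recess centre along the block's +x; steel boss 16 mm diameter, 8 mm high.
- clip_knob (a point): Centre of the top of the clip's blue upright peg: 12 mm diameter, 40 mm from the pivot axis, its top 32 mm above the block's top face. The clip arm is a blue bar 12 mm wide, 58 mm long from the pivot axis, lying 3 to 6 mm above the block's top face, so it passes over a seated disc.
- bottle_a: Bystander: white bottle with blue cap, 44 mm diameter, 100 mm high, loose on the bench beyond the block's +x side. Origin at centre of underside.
- bottle_b: Bystander: white bottle with paper label and blue cap, 44 mm diameter, 85 mm high, loose on the bench beyond the block's +x side. Origin at centre of underside.
- jar: Bystander: clear jar with red cap, 48 mm diameter, 55 mm high, loose on the bench off the block's -y end. Origin at centre of underside.
- tweezers: Bystander: slim steel tweezers, about 113 mm long, 14 mm wide, 5 mm high, lying loose on the bench on the block's -x side. Origin near the middle, on the underside; x along the length.
Not all that is in view belongs to the job. Several things have the shape of the disc; the one meant has the colours described above.

How it is judged:
By the outcome, as a careful person would: the job done as asked, in the order asked, and still so for the second after the job is handed in, with the robot touching nothing.
It also fails if it takes over 48 s, if anything falls off the work surface, if the arm or the gripper's body presses on something with over 40 N, if the wrist force passes 120 N, or if a joint passes its speed limit or range.

## Working session

There is one attempt and no reset: what is moved stays moved. The work goes in short steps, Python scripts to look and compute and a tool call to move; the robot and the scene stay as the last step left them, time stands still between calls to the robot, and variables do not carry over. Pictures are saved under pics/ and viewed, at most 10 in all, crops included, and the job is handed in when it is done.

Besides the shell and the picture viewer there is one more tool, called after "Request:" as name([rows], argument=value, ...), one row to a line, values as JSON. carry_out: Moves the arm, as the interface text tells. Its arguments: {"type":"object","properties":{"moves":{"type":"array"},"grip":{"type":"number"},"newtons":{"type":"number"}},"required":["moves"]}

```bash
mkdir -p pics; cat > h.py <<'E'
import numpy as np, cv2
from station import ctrl
def ray(cam,px,z,obs=None):
    c=ctrl.calibration(cam)
    d=np.array([(px[0]-c['cx'])/c['fx'],(px[1]-c['cy'])/c['fy'],1.])
    if cam=='wrist':
        T=np.array(c['T_tool_cam']); R=cv2.Rodrigues(np.array(obs['tool_rot'],float))[0]
        o=R@T[:3,3]+obs['tool_pos']; d=R@T[:3,:3]@d
    else:
        R=np.array(c['R']); o=-R.T@np.array(c['t']); d=R.T@d
    return o+d*(z-o[2])/d[2]
def proj(cam,X,obs=None):
    c=ctrl.calibration(cam)
    if cam=='wrist':
        T=np.array(c['T_tool_cam']); R=cv2.Rodrigues(np.array(obs['tool_rot'],float))[0]
        p=T[:3,:3].T@(R.T@(np.array(X)-obs['tool_pos'])-T[:3,3])
    else: p=np.array(c['R'])@np.array(X)+c['t']
    return np.array([c['fx']*p[0]/p[2]+c['cx'],c['fy']*p[1]/p[2]+c['cy']])
def save(im,n): cv2.imwrite('pics/'+n,cv2.cvtColor(im,cv2.COLOR_RGB2BGR))
E
python3 - <<'E'
from h import *
np.set_printoptions(precision=4,suppress=True)
o=ctrl.get_obs(); print(o['t'],o['tool_pos'],o['tool_rot'],o['opening'])
im=ctrl.get_image('top'); save(im,'top0.png')
Z=dict(deck=0,seat=.022,disc=.022,clip_pivot=.022,clip_knob=.054,bottle_a=0,jar=0,tweezers=0)
for q,z in Z.items():
    for r in ctrl.mark_of('top',q)[:4]: print(q,np.round(r['pixel'],1),round(r['confidence'],2),ray('top',r['pixel'],z)[:2])
print(ctrl.look_for('top','disc')[:4])
E
```

```text
0.0 [0.1403 0.6084 0.2301] [-0.3554 -3.1209  0.0031] 0.08524518737248081
deck [263.3 201.7] 0.82 [ 0.5849 -0.0917]
deck [259.  126.3] 0.18 [ 0.7491 -0.0811]
seat [241.  210.7] 0.73 [ 0.5641 -0.0449]
disc [299.7 182.8] 0.92 [ 0.6236 -0.1667]
disc [380.7 222.3] 0.76 [ 0.5432 -0.3338]
disc [293.3 107.6] 0.63 [ 0.7845 -0.1532]
clip_pivot [236.4 186.4] 0.66 [ 0.6147 -0.0347]
clip_knob [224.6 191.8] 0.75 [ 0.5999 -0.0124]
bottle_a [208.3 123.2] 0.66 [0.7548 0.0292]
bottle_a [257.  129.1] 0.57 [ 0.7428 -0.0768]
jar [372.5 179.1] 0.85 [ 0.636  -0.3252]
tweezers [260.1 263.3] 0.77 [ 0.4551 -0.086 ]
tweezers [239.3 187.5] 0.59 [ 0.6149 -0.0401]
[{'rect': [371.6, 214.0, 21.4, 18.9], 'confidence': 0.85}, {'rect': [286.3, 171.4, 24.7, 24.5], 'confidence': 0.81}, {'rect': [284.5, 98.1, 21.7, 20.2], 'confidence': 0.59}]
```

View pics/top0.png

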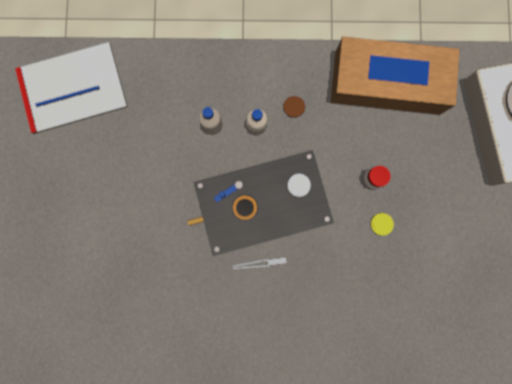

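The picture shows the block centred near (263,202). Disc-shaped candidates are white (299,185) on the block, brown (294,107) and yellow (382,224). White on the block matches the description. Next I refine the pose and check a crop.

```bash
cat > deck.py <<'E'
from h import *
from scipy.optimize import least_squares
im=ctrl.get_image('top')
g=cv2.resize(im[130:275,170:350],None,fx=4,fy=4,interpolation=cv2.INTER_CUBIC); save(g,'crop0.png')
hsv=cv2.cvtColor(im,cv2.COLOR_RGB2HSV)
print('bg',im[300,300],'deck',im[225,290])
gray=im.max(2).astype(int)
t=(int(gray[300,300])+int(gray[225,290]))//2
m=((gray<t)).astype(np.uint8); m[:, :170]=0;m[:,350:]=0;m[:130]=0;m[275:]=0
m=cv2.morphologyEx(m,cv2.MORPH_OPEN,np.ones((3,3),np.uint8))
cs=cv2.findContours(m,cv2.RETR_EXTERNAL,cv2.CHAIN_APPROX_NONE)[0]
c=max(cs,key=cv2.contourArea); h=cv2.convexHull(c)
P=np.array([ray('top',p,.022)[:2] for p in h[:,0]+0.0],np.float32)
r=cv2.minAreaRect(P*1000); print('deckrect',r)
o=cv2.inRange(hsv,(5,150,120),(20,255,255)); o[:,:225]=0;o[:,265:]=0;o[:190]=0;o[228:]=0
pts=np.argwhere(o)[:,::-1].astype(np.float32)
e=cv2.minEnclosingCircle(pts); print('ring',e,ray('top',e[0],.016))
w=cv2.inRange(hsv,(0,0,190),(180,40,255)); w[:,:280]=0;w[:,318:]=0;w[:168]=0;w[200:]=0
M=cv2.moments(w,True); p=(M['m10']/M['m00'],M['m01']/M['m00']); print('disc',p,M['m00'],ray('top',p,.028))
E
python3 deck.py
```

```text
bg [124 119 112] deck [89 86 82]
deckrect ((582.8046264648438, -90.01765441894531), (160.06179809570312, 260.3108825683594), 15.773099899291992)
ring ((244.58474731445312, 206.80508422851562), 11.624459266662598) [ 0.57261634 -0.0521672   0.016     ]
disc (298.74285714285713, 184.57142857142858) 315.0 [ 0.61917295 -0.16395986  0.028     ]
```

View pics/crop0.png

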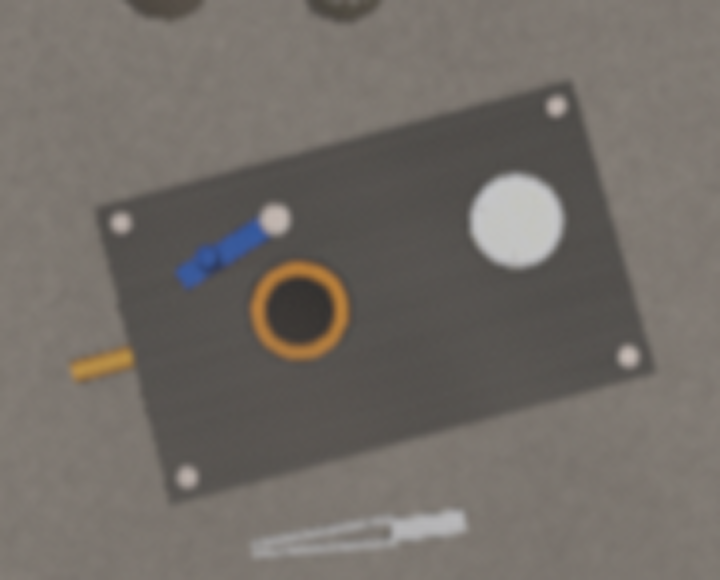

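Block rectangle fits 160x260 mm, yaw 15.8°. Seat is about (0.572, -0.052), the white disc about (0.619, -0.164), 122 mm apart (within 95–130), and the clip is at about 0.3 rad. The choice is the white disc at (299,185).

Request:
carry_out([
  {"x": -1,"y": -1,"z": 0,"turn": 0},
  {"x": -1,"y": -1,"z": 0,"turn": 0},
  {"x": -1,"y": -1,"z": 0,"turn": 0},
  {"x": -1,"y": -1,"z": 0,"turn": 0},
  {"x": -1,"y": -1,"z": 0,"turn": 0},
  {"x": -1,"y": -1,"z": 0,"turn": 0},
  {"x": -1,"y": -1,"z": 0,"turn": 0},
  {"x": -1,"y": -1,"z": 0,"turn": 0},
], grip=20, newtons=20)

```text
t: 1.35
tool_pos: [0.291, 0.3679, 0.2315]
tool_rot: [0.355, 3.121, 0.001]
contact_force: [0.2, 0.6, 0.5]
opening: 0.0201
grip_force: 0.0
```

Request:
carry_out([
  {"x": -1,"y": -1,"z": 0,"turn": 0},
  {"x": -1,"y": -1,"z": 0,"turn": 0},
  {"x": -1,"y": -1,"z": 0,"turn": 0},
  {"x": -1,"y": -1,"z": 0,"turn": 0},
  {"x": -1,"y": -1,"z": 0,"turn": 0},
  {"x": -1,"y": -1,"z": 0,"turn": 0},
  {"x": -1,"y": -1,"z": 0,"turn": 0},
  {"x": -1,"y": -1,"z": 0,"turn": 0},
])

```text
t: 2.15
tool_pos: [0.441, 0.1279, 0.2316]
tool_rot: [0.356, 3.12, 0.0]
contact_force: [-0.1, -0.0, 0.6]
opening: 0.0198
grip_force: 0.0
```

Request:
carry_out([
  {"x": -1,"y": -1,"z": 0,"turn": 0},
  {"x": -1,"y": -1,"z": 0,"turn": 0},
  {"x": -1,"y": -1,"z": 0,"turn": 0},
  {"x": -1,"y": -1,"z": 0,"turn": 0},
  {"x": -1,"y": -1,"z": 0,"turn": 0},
  {"x": -1,"y": -1,"z": 0,"turn": 0},
  {"x": 0,"y": -1,"z": 0,"turn": 0},
  {"x": 0,"y": 0,"z": 0,"turn": 0},
])

```text
t: 2.95
tool_pos: [0.5471, -0.0774, 0.2312]
tool_rot: [-0.361, -3.12, 0.001]
contact_force: [-0.0, -0.4, 0.3]
opening: 0.0199
grip_force: 0.0
```

Request:
carry_out([
  {"x": 0,"y": 0,"z": 0,"turn": 0.118},
  {"x": 0,"y": 0,"z": 0,"turn": 0.118},
  {"x": 0,"y": 0,"z": 0,"turn": 0.118},
  {"x": 0,"y": 0,"z": 0,"turn": 0.118},
  {"x": 0,"y": 0,"z": 0,"turn": 0.118},
  {"x": 0,"y": 0,"z": 0,"turn": 0.118},
  {"x": 0,"y": 0,"z": 0,"turn": 0.118},
  {"x": 0,"y": 0,"z": 0,"turn": 0.118},
])

```text
t: 3.75
tool_pos: [0.5471, -0.0739, 0.2314]
tool_rot: [1.741, 2.615, 0.001]
contact_force: [0.1, 0.1, -0.7]
opening: 0.02
grip_force: 0.0
```

```bash
cat > wr.py <<'E'
from h import *
import sys
np.set_printoptions(precision=4,suppress=True)
o=ctrl.get_obs(); im=ctrl.get_image('wrist'); save(im,sys.argv[1])
R=cv2.Rodrigues(np.array(o['tool_rot']))[0]; print('t',o['t'],'tcp',o['tool_pos'],'xang',np.degrees(np.arctan2(R[1,0],R[0,0])), R[:,2])
for q,z in dict(seat=.022,disc=.022,clip_knob=.054,clip_pivot=.022).items():
    for r in ctrl.mark_of('wrist',q)[:2]: print(q,np.round(r['pixel'],1),round(r['confidence'],2),ray('wrist',r['pixel'],z,o)[:2])
hsv=cv2.cvtColor(im,cv2.COLOR_RGB2HSV)
def blob(m):
    cs=cv2.findContours(m,cv2.RETR_EXTERNAL,cv2.CHAIN_APPROX_NONE)[0]; return max(cs,key=cv2.contourArea) if cs else None
for n,lo,hi,z in (('ring',(5,130,100),(20,255,255),.015),('disc',(0,0,180),(180,45,255),.028)):
    c=blob(cv2.inRange(hsv,lo,hi))
    if c is not None and len(c)>5:
        P=np.array([ray('wrist',p,z,o)[:2] for p in c[:,0]])*1000
        print(n,cv2.minAreaRect(c)[:2],'fit mm',cv2.fitEllipse(P.astype(np.float32)))
E
python3 wr.py w1.png
```

```text
t 3.75 tcp [ 0.5471 -0.0739  0.2314] xang 112.68692572637808 [ 0.0004  0.0004 -1.    ]
seat [284.9 147.1] 0.65 [ 0.5717 -0.0504]
seat [281.4 178.1] 0.4 [ 0.5821 -0.0829]
disc [286.1 250.5] 0.66 [ 0.6231 -0.1613]
disc [409.4 289.2] 0.59 [ 0.7834 -0.1515]
clip_knob [413.7 219.6] 0.32 [ 0.7199 -0.0632]
clip_pivot [328.1 151.1] 0.77 [ 0.6156 -0.0366]
ring ((285.0, 146.0), (46.0, 46.0)) fit mm ((572.9356079101562, -51.03392791748047), (49.271705627441406, 49.46689224243164), 175.1045379638672)
disc ((105.5, 191.5), (383.0, 211.0)) fit mm ((400.2723693847656, -206.69033813476562), (239.88168334960938, 477.8216247558594), 5.063360691070557)
```

View pics/w1.png

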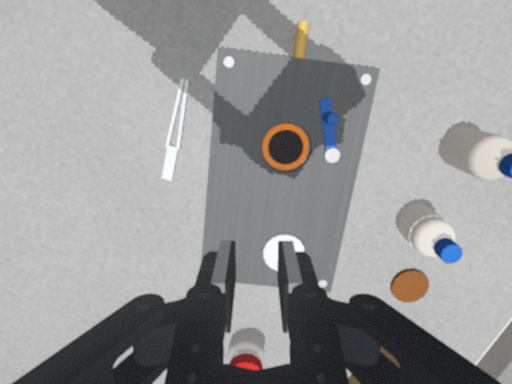

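The picture shows the recess at (285,147), the clip knob at (330,118) and the white disc at (284,251), partly behind the fingers; all agree with the top view. Moving behind the disc.

Request:
carry_out([
  {"x": -0.77,"y": 0.165,"z": 0.6,"turn": 0},
  {"x": -0.77,"y": 0.165,"z": 0.6,"turn": 0},
  {"x": -0.77,"y": 0.165,"z": 0.6,"turn": 0},
  {"x": -0.77,"y": 0.165,"z": 0.6,"turn": 0},
  {"x": -0.77,"y": 0.165,"z": 0.6,"turn": 0},
  {"x": -0.77,"y": 0.165,"z": 0.6,"turn": 0},
  {"x": -0.77,"y": 0.165,"z": 0.6,"turn": 0},
  {"x": -0.77,"y": 0.165,"z": 0.6,"turn": 0},
])

```text
t: 4.8
tool_pos: [0.638, -0.2044, 0.1106]
tool_rot: [-1.734, -2.62, -0.0]
contact_force: [0.5, 0.5, 0.3]
opening: 0.0199
grip_force: 0.0
```

```bash
python3 wr.py w2.png
```

```text
t 4.8 tcp [ 0.638  -0.2044  0.1106] xang 113.01646277352594 [-0.      0.0002 -1.    ]
disc [254.3 133.8] 0.96 [ 0.6205 -0.1626]
disc [ 92.4 284.1] 0.89 [ 0.5484 -0.3231]
ring ((461.50006103515625, 207.00001525878906), (51.61879348754883, 61.51828384399414)) fit mm ((786.5283813476562, -153.69937133789062), (43.50282669067383, 44.47981262207031), 97.56689453125)Traceback (most recent call last):
  File "wr.py", line 14, in <module>
    P=np.array([ray('wrist',p,z,o)[:2] for p in c[:,0]])*1000
                ~~~^^^^^^^^^^^^^^^
  File "h.py", line 4, in ray
    c=ctrl.calibration(cam)
ValueError: time passes only in moves, steps and waits
```

View pics/w2.png

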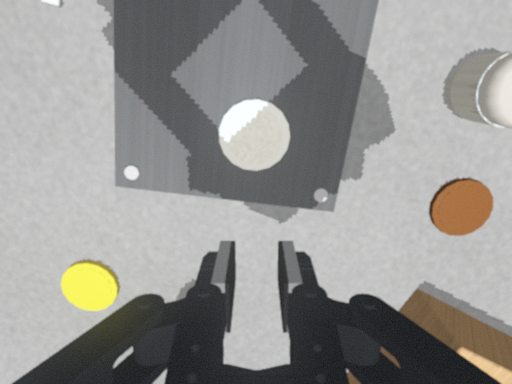

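The disc is at (254,134), straight ahead of the fingers and matching the estimate; lateral offset is about 0. Lowering.

Request:
carry_out([
  {"x": 0,"y": 0,"z": 0.6,"turn": 0},
  {"x": 0,"y": 0,"z": 0.6,"turn": 0},
  {"x": 0,"y": 0,"z": 0.6,"turn": 0},
  {"x": 0,"y": 0,"z": 0.6,"turn": 0},
  {"x": 0,"y": 0,"z": 0.5,"turn": 0},
  {"x": 0,"y": 0,"z": 0.3,"turn": 0},
  {"x": 0,"y": 0,"z": 0.1,"turn": 0},
  {"x": 0,"y": 0,"z": 0,"turn": 0},
])

```text
t: 5.85
tool_pos: [0.6375, -0.204, 0.0284]
tool_rot: [-1.736, -2.618, 0.0]
contact_force: [0.3, 0.2, -0.3]
opening: 0.0203
grip_force: 0.0
```

Request:
carry_out([
  {"x": 0,"y": 0,"z": 0.04,"turn": 0},
  {"x": 0,"y": 0,"z": 0.02,"turn": 0},
  {"x": 0,"y": 0,"z": 0.02,"turn": 0},
  {"x": 0,"y": 0,"z": 0,"turn": 0},
  {"x": 0,"y": 0,"z": 0,"turn": 0},
  {"x": 0,"y": 0,"z": 0,"turn": 0},
  {"x": 0,"y": 0,"z": 0,"turn": 0},
  {"x": 0,"y": 0,"z": 0,"turn": 0},
])

```text
t: 6.65
tool_pos: [0.6375, -0.204, 0.0268]
tool_rot: [1.736, 2.618, -0.0]
contact_force: [0.3, -1.0, -0.2]
opening: 0.0201
grip_force: 0.0
```

Request:
carry_out([
  {"x": 0,"y": 0,"z": 0.04,"turn": 0},
  {"x": 0,"y": 0,"z": 0.04,"turn": 0},
  {"x": 0,"y": 0,"z": 0.0,"turn": 0},
  {"x": 0,"y": 0,"z": 0,"turn": 0},
  {"x": 0,"y": 0,"z": 0,"turn": 0},
  {"x": 0,"y": 0,"z": 0,"turn": 0},
  {"x": 0,"y": 0,"z": 0,"turn": 0},
  {"x": 0,"y": 0,"z": 0,"turn": 0},
])

```text
t: 7.45
tool_pos: [0.6375, -0.204, 0.0248]
tool_rot: [1.736, 2.618, -0.0]
contact_force: [0.7, 0.3, 0.3]
opening: 0.0199
grip_force: 0.0
```

Request:
carry_out([
  {"x": 0,"y": 0,"z": 0.04,"turn": 0},
  {"x": 0,"y": 0,"z": 0.0,"turn": 0},
  {"x": 0,"y": 0,"z": 0.0,"turn": 0},
  {"x": 0,"y": 0,"z": 0,"turn": 0},
  {"x": 0,"y": 0,"z": 0,"turn": 0},
  {"x": 0,"y": 0,"z": 0,"turn": 0},
  {"x": 0,"y": 0,"z": 0,"turn": 0},
  {"x": 0,"y": 0,"z": 0,"turn": 0},
])

```text
t: 8.25
tool_pos: [0.6375, -0.204, 0.0238]
tool_rot: [-1.736, -2.618, 0.0]
contact_force: [-0.3, -1.0, 1.0]
opening: 0.02
grip_force: 0.0
```

Request:
carry_out([
  {"x": 0,"y": 0,"z": 0.04,"turn": 0},
  {"x": 0.1,"y": 0,"z": 0.0,"turn": 0},
  {"x": 0.1,"y": 0,"z": 0.0,"turn": 0},
  {"x": 0.08,"y": 0,"z": 0,"turn": 0},
  {"x": 0.06,"y": 0,"z": 0,"turn": 0},
  {"x": 0.06,"y": 0,"z": 0,"turn": 0},
  {"x": 0.06,"y": 0,"z": 0,"turn": 0},
  {"x": 0.06,"y": 0,"z": 0,"turn": 0},
])

```text
t: 9.05
tool_pos: [0.6324, -0.1919, 0.0228]
tool_rot: [1.736, 2.618, -0.0]
contact_force: [-0.7, 0.2, 0.7]
opening: 0.0201
grip_force: 0.1
```

Request:
carry_out([
  {"x": 0.1,"y": 0,"z": 0.0,"turn": 0},
  {"x": 0.1,"y": 0,"z": 0.0,"turn": 0},
  {"x": 0.12,"y": 0,"z": 0.0,"turn": 0},
  {"x": 0.12,"y": 0,"z": 0,"turn": 0},
  {"x": 0.12,"y": 0,"z": 0,"turn": 0},
  {"x": 0.12,"y": 0,"z": 0,"turn": 0},
  {"x": 0.12,"y": 0,"z": 0,"turn": 0},
  {"x": 0.12,"y": 0,"z": 0,"turn": 0},
])

```text
t: 9.85
tool_pos: [0.6234, -0.1705, 0.0228]
tool_rot: [-1.736, -2.619, -0.0]
contact_force: [0.9, -0.2, -0.0]
opening: 0.0196
grip_force: 0.1
```

```bash
python3 wr.py w3.png 2>/dev/null
```

```text
t 9.85 tcp [ 0.6234 -0.1705  0.0228] xang 112.92095879989029 [-0.  0. -1.]
disc [256.3 188.5] 0.94 [ 0.6113 -0.1378]
clip_pivot [254.6 189.3] 0.65 [ 0.6108 -0.1385]
ring ((253.0, 8.0), (16.0, 82.0)) fit mm ((581.395263671875, -70.47501373291016), (6.005814552307129, 34.57087326049805), 112.91832733154297)
disc ((444.5, 191.5), (383.0, 133.0)) fit mm ((707.6315307617188, -128.17393493652344), (58.2580451965332, 190.71217346191406), 31.71973419189453)
```

View pics/w3.png

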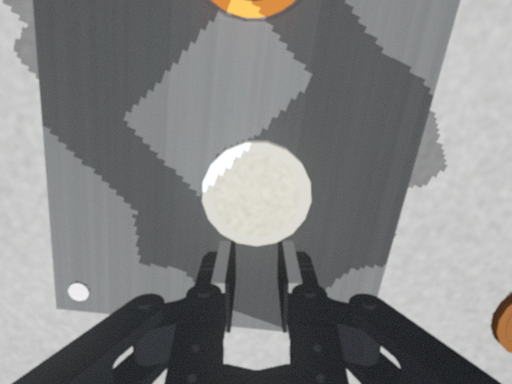

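The disc at (257,193) sits symmetrically against both fingertips, with the recess straight ahead at about (253,0). Pushing on with a 1 mm lateral trim.

Request:
carry_out([
  {"x": 0.16,"y": -0.01,"z": 0.0,"turn": 0},
  {"x": 0.18,"y": -0.01,"z": 0.0,"turn": 0},
  {"x": 0.18,"y": -0.01,"z": 0.0,"turn": 0},
  {"x": 0.18,"y": -0.01,"z": 0,"turn": 0},
  {"x": 0.18,"y": 0,"z": 0,"turn": 0},
  {"x": 0.18,"y": 0,"z": 0,"turn": 0},
  {"x": 0.18,"y": 0,"z": 0,"turn": 0},
  {"x": 0.16,"y": 0,"z": 0,"turn": 0},
])

```text
t: 10.9
tool_pos: [0.6088, -0.1386, 0.0228]
tool_rot: [-1.736, -2.619, 0.0]
contact_force: [0.4, 0.5, 0.2]
opening: 0.02
grip_force: 0.1
```

Request:
carry_out([
  {"x": 0.14,"y": 0,"z": 0.0,"turn": 0},
  {"x": 0.12,"y": 0,"z": 0.0,"turn": 0},
  {"x": 0.12,"y": 0,"z": 0.0,"turn": 0},
  {"x": 0.12,"y": 0,"z": 0,"turn": 0},
  {"x": 0.12,"y": 0,"z": 0,"turn": 0},
  {"x": 0.12,"y": 0,"z": 0,"turn": 0},
  {"x": 0.12,"y": 0,"z": 0,"turn": 0},
  {"x": 0.12,"y": 0,"z": 0,"turn": 0},
])

```text
t: 11.7
tool_pos: [0.5993, -0.1162, 0.0228]
tool_rot: [1.736, 2.618, 0.0]
contact_force: [0.3, 0.5, 0.1]
opening: 0.0198
grip_force: 0.1
```

```bash
python3 wr.py w4.png 2>/dev/null
```

```text
t 11.7 tcp [ 0.5993 -0.1162  0.0228] xang 112.9149550669861 [ 0.0001 -0.     -1.    ]
seat [252.4 105.7] 0.75 [ 0.5718 -0.0509]
disc [254.7 190.9] 0.63 [ 0.5871 -0.0848]
clip_pivot [369.8 119.3] 0.64 [ 0.6191 -0.0369]
ring ((255.5, 98.0), (104.0, 115.0)) fit mm ((574.0341796875, -51.31932067871094), (41.440185546875, 46.48527908325195), 138.85289001464844)
disc ((451.5, 185.5), (371.0, 119.0)) fit mm ((686.8342895507812, -74.55867767333984), (51.24826431274414, 186.2342529296875), 30.584070205688477)
```

View pics/w4.png

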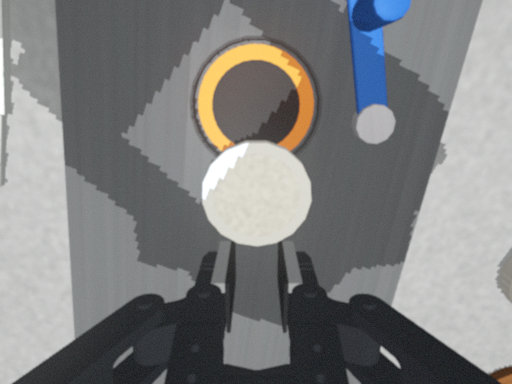

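Disc (257,193) and recess (256,100) are in line; 36 mm remain.

Request:
carry_out([
  {"x": 0.12,"y": 0,"z": 0.0,"turn": 0},
  {"x": 0.12,"y": 0,"z": 0.0,"turn": 0},
  {"x": 0.12,"y": 0,"z": 0.0,"turn": 0},
  {"x": 0.12,"y": 0,"z": 0,"turn": 0},
  {"x": 0.12,"y": 0,"z": 0,"turn": 0},
  {"x": 0.12,"y": 0,"z": 0,"turn": 0},
  {"x": 0.12,"y": 0,"z": 0,"turn": 0},
  {"x": 0.1,"y": 0,"z": 0,"turn": 0},
])

```text
t: 12.75
tool_pos: [0.5902, -0.0945, 0.0228]
tool_rot: [1.736, 2.619, 0.0]
contact_force: [-0.5, -0.4, 0.3]
opening: 0.0202
grip_force: 0.1
```

Request:
carry_out([
  {"x": 0.08,"y": 0,"z": 0.0,"turn": 0},
  {"x": 0.08,"y": 0,"z": 0.0,"turn": 0},
  {"x": 0.08,"y": 0,"z": 0.0,"turn": 0},
  {"x": 0.08,"y": 0,"z": 0,"turn": 0},
  {"x": 0.08,"y": 0,"z": 0,"turn": 0},
  {"x": 0.06,"y": 0,"z": 0,"turn": 0},
  {"x": 0,"y": 0,"z": 0,"turn": 0},
  {"x": 0,"y": 0,"z": 0,"turn": 0},
])

```text
t: 13.55
tool_pos: [0.5857, -0.0841, 0.0228]
tool_rot: [-1.736, -2.618, 0.0]
contact_force: [0.2, 0.6, -0.6]
opening: 0.0201
grip_force: 0.0
```

```bash
python3 wr.py w5.png 2>/dev/null
```

```text
t 13.55 tcp [ 0.5857 -0.0841  0.0228] xang 112.91998831826331 [-0.0001 -0.     -1.    ]
disc [254.8 183.8] 0.57 [ 0.5722 -0.0496]
clip_knob [378.5 120.2] 0.59 [ 0.5971 -0.0047]
clip_pivot [360.  197.2] 0.82 [ 0.6183 -0.037 ]
ring ((256.0, 153.0), (46.0, 106.0)) fit mm ((574.656982421875, -54.79636001586914), (50.81715774536133, 55.155738830566406), 16.37445831298828)
disc ((455.0, 191.5), (383.0, 112.0)) fit mm ((674.9573364257812, -42.52408218383789), (48.05447006225586, 185.4750213623047), 30.951181411743164)
```

View pics/w5.png

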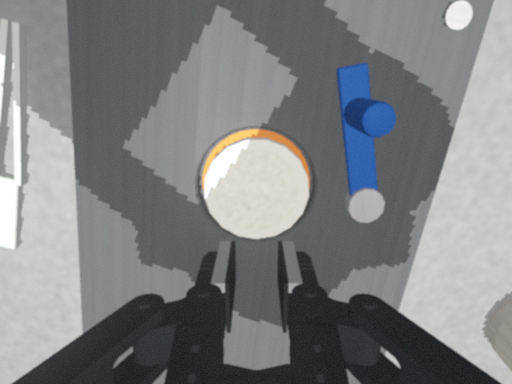

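The disc appears to have dropped at (256,188): the orange border shows as a crescent in front. I'll nudge 4 mm further at the same height, which clears a flat disc and seats a tilted one, then lift and check.

Request:
carry_out([
  {"x": 0.06,"y": 0,"z": 0.0,"turn": 0},
  {"x": 0.06,"y": 0,"z": 0.0,"turn": 0},
  {"x": 0.04,"y": 0,"z": 0.0,"turn": 0},
  {"x": 0,"y": 0,"z": 0,"turn": 0},
  {"x": 0,"y": 0,"z": -0.4,"turn": 0},
  {"x": 0,"y": 0,"z": -1,"turn": 0},
  {"x": -0.5,"y": 0,"z": -1,"turn": 0},
  {"x": -0.5,"y": 0,"z": -0.6,"turn": 0},
], grip=0)

```text
t: 14.6
tool_pos: [0.5954, -0.1041, 0.101]
tool_rot: [1.733, 2.616, 0.002]
contact_force: [0.3, 0.5, 0.4]
opening: -0.0003
grip_force: 0.0
```

```bash
cat > chk.py <<'E'
from h import *
from scipy.optimize import minimize
np.set_printoptions(precision=4,suppress=True)
o=ctrl.get_obs(); im=ctrl.get_image('wrist'); print(o['t'],o['tool_pos'])
hsv=cv2.cvtColor(im,cv2.COLOR_RGB2HSV); h={}
c=ctrl.calibration('wrist')
X=ray
s=proj('wrist',(.5723,-.0515,.021),o); print('seat px',s)
r=ctrl.mark_of('wrist','clip_knob')[:1]; r and print('knob',r[0]['confidence'],r[0]['pixel'])
K=r[0]['pixel'] if r else None
x,y=map(int,s); w=90
m=np.zeros(im.shape[:2],np.uint8); m[max(0,y-w):y+w,x-w:x+w]=1
m&=((hsv[...,1]<60)&(hsv[...,2]>130)).astype(np.uint8)
k=cv2.findContours(m,cv2.RETR_EXTERNAL,cv2.CHAIN_APPROX_NONE)[0]; k=max(k,key=cv2.contourArea)
# ray all with one calibration fetch
T=np.array(c['T_tool_cam']);R=cv2.Rodrigues(np.array(o['tool_rot']))[0]
def ra(P,z):
    P=np.asarray(P,float).reshape(-1,2); d=np.c_[(P[:,0]-c['cx'])/c['fx'],(P[:,1]-c['cy'])/c['fy'],np.ones(len(P))]@(R@T[:3,:3]).T
    q=R@T[:3,3]+o['tool_pos']; return (q+d*((z-q[2])/d[:,2])[:,None])[:,:2]*1000
for z in (.021,.028): print('disc z',z,cv2.fitEllipse(ra(k[:,0],z).astype(np.float32)))
if K is not None: print('knob xy',ra(K,.054))
g=cv2.resize(im[max(0,y-130):y+130,max(0,x-130):x+200],None,fx=2.2,fy=2.2); save(g,'chk.png')
E
python3 chk.py
```

```text
14.6 [ 0.5954 -0.1041  0.101 ]
seat px [252.341  117.0037]
knob 0.86 [331.2, 59.0]
disc z 0.021 ((556.8157348632812, -41.856170654296875), (67.60247802734375, 83.08475494384766), 68.4222640991211)
disc z 0.028 ((557.0563354492188, -41.41160583496094), (65.47435760498047, 80.4692611694336), 68.4222640991211)
knob xy [[597.5907  -4.3399]]
```

View pics/chk.png

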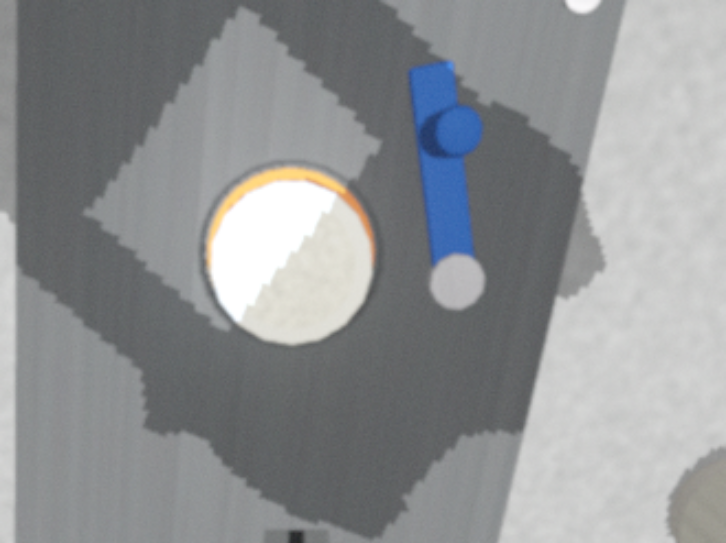

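The disc lies inside the recess with an even dark rim around it, at (290,262) in the crop; the knob at (458,130) is 40.1 mm from the pivot, clip angle about 0.27. Next, swing the clip with shut fingers.

Request:
carry_out([
  {"x": 0.87,"y": 0.71,"z": 0,"turn": 0},
  {"x": 0.87,"y": 0.71,"z": 0,"turn": 0},
  {"x": 0.87,"y": 0.71,"z": 0,"turn": 0},
  {"x": 0.87,"y": 0.71,"z": 0,"turn": 0},
  {"x": 0,"y": 0,"z": 0.75,"turn": 0},
  {"x": 0,"y": 0,"z": 0.75,"turn": 0},
  {"x": 0,"y": 0,"z": 0.75,"turn": 0},
  {"x": 0,"y": 0,"z": 0.35,"turn": 0},
])

```text
t: 15.5
tool_pos: [0.623, 0.0048, 0.0292]
tool_rot: [-1.733, -2.614, 0.004]
contact_force: [-0.4, 0.2, -0.7]
opening: -0.0001
grip_force: 0.0
```

Request:
carry_out([
  {"x": 0,"y": 0,"z": 0,"turn": 0},
  {"x": 0,"y": -0.15,"z": 0,"turn": 0},
  {"x": 0,"y": -0.2,"z": 0,"turn": 0},
  {"x": 0,"y": -0.2,"z": 0,"turn": 0},
  {"x": 0,"y": -0.2,"z": 0,"turn": 0},
  {"x": 0,"y": -0.2,"z": 0,"turn": 0},
  {"x": 0,"y": -0.2,"z": 0,"turn": 0},
  {"x": 0,"y": -0.2,"z": 0,"turn": 0},
])

```text
t: 16.3
tool_pos: [0.5946, -0.0091, 0.0333]
tool_rot: [1.735, 2.617, 0.001]
contact_force: [1.6, 0.3, -0.1]
opening: 0.0
grip_force: 0.8
```

```bash
python3 wr.py w6.png 2>/dev/null
```

```text
t 16.3 tcp [ 0.5946 -0.0091  0.0333] xang 112.91320288579821 [ 0.0016 -0.0001 -1.    ]
disc [189.2 290. ] 0.85 [ 0.5731 -0.046 ]
clip_knob [213.  301.4] 0.86 [ 0.5825 -0.0239]
ring ((160.8053741455078, 264.4362487792969), (11.14155387878418, 48.82622146606445)) fit mm ((536.6629028320312, -30.23563003540039), (37.90458679199219, 39.60390090942383), 148.21261596679688)
disc ((396.0, 191.5), (383.0, 230.0)) fit mm ((661.2312622070312, 47.20140838623047), (91.90190124511719, 211.32867431640625), 44.1414909362793)
```

View pics/w6.png

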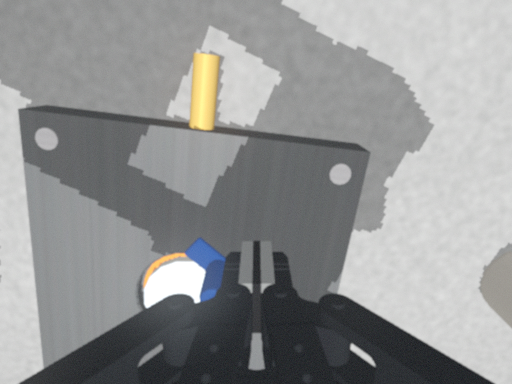

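The knob is at (213,301) behind the fingers and the clip has swung to about 0.9 rad, as planned; the disc is still seated. Moving round to the far side of the knob to finish the swing.

Request:
carry_out([
  {"x": 0,"y": 0.16,"z": -0.12,"turn": 0},
  {"x": 0.36,"y": 0,"z": 0,"turn": 0},
  {"x": 0.36,"y": 0,"z": 0,"turn": 0},
  {"x": 0,"y": -0.36,"z": 0,"turn": 0},
  {"x": 0,"y": -0.36,"z": 0,"turn": 0},
  {"x": 0,"y": -0.36,"z": 0,"turn": 0},
  {"x": 0,"y": 0,"z": 0,"turn": 0},
  {"x": -0.2,"y": 0,"z": 0,"turn": 0},
])

```text
t: 17.35
tool_pos: [0.5677, -0.006, 0.0358]
tool_rot: [-1.736, -2.618, -0.0]
contact_force: [-0.3, 0.2, -0.4]
opening: 0.0002
grip_force: 0.0
```

Request:
carry_out([
  {"x": -0.16,"y": 0,"z": 0,"turn": 0},
  {"x": -0.16,"y": 0,"z": 0,"turn": 0},
  {"x": -0.16,"y": 0,"z": 0,"turn": 0},
  {"x": -0.16,"y": 0,"z": 0,"turn": 0},
  {"x": -0.16,"y": 0,"z": 0,"turn": 0},
  {"x": -0.12,"y": 0,"z": 0,"turn": 0},
  {"x": 0,"y": 0,"z": 0,"turn": 0},
  {"x": 0,"y": 0,"z": 0,"turn": 0},
])

```text
t: 18.15
tool_pos: [0.5779, -0.0274, 0.0363]
tool_rot: [1.735, 2.617, 0.001]
contact_force: [0.4, 0.1, 0.9]
opening: 0.0002
grip_force: 0.0
```

Request:
carry_out([
  {"x": -0.06,"y": 0,"z": 0,"turn": 0},
  {"x": -0.06,"y": 0,"z": 0,"turn": 0},
  {"x": -0.04,"y": 0,"z": 0,"turn": 0},
  {"x": 0,"y": 0,"z": 0,"turn": 0},
  {"x": 0,"y": 0,"z": 0,"turn": 0},
  {"x": 0,"y": 0,"z": 0,"turn": 0},
  {"x": 0,"y": 0,"z": 0,"turn": 0},
  {"x": 0,"y": 0,"z": 0,"turn": 0},
])

```text
t: 18.95
tool_pos: [0.5787, -0.0308, 0.0358]
tool_rot: [1.736, 2.618, 0.0]
contact_force: [-0.6, -0.6, -0.9]
opening: -0.0001
grip_force: 0.0
```

Request:
carry_out([
  {"x": -0.03,"y": 0,"z": 0,"turn": 0},
  {"x": -0.03,"y": 0,"z": 0,"turn": 0},
  {"x": 0,"y": 0,"z": 0,"turn": 0},
  {"x": 0,"y": 0,"z": 0,"turn": 0},
  {"x": 0,"y": 0,"z": 0,"turn": 0},
  {"x": 0,"y": 0,"z": 0,"turn": 0},
  {"x": 0,"y": 0,"z": 0,"turn": 0},
  {"x": 0,"y": 0,"z": 0,"turn": 0},
])

```text
t: 19.75
tool_pos: [0.579, -0.0319, 0.0357]
tool_rot: [-1.736, -2.618, 0.0]
contact_force: [-1.7, 2.4, 1.9]
opening: 0.0004
grip_force: 1.6
```

Request:
carry_out([
  {"x": -0.03,"y": 0,"z": 0,"turn": 0},
  {"x": -0.02,"y": 0,"z": 0,"turn": 0},
  {"x": 0,"y": 0,"z": 0,"turn": 0},
  {"x": 0,"y": 0,"z": 0,"turn": 0},
  {"x": 0,"y": 0,"z": 0,"turn": 0},
  {"x": 0,"y": 0,"z": 0,"turn": 0},
  {"x": 0,"y": 0,"z": 0,"turn": 0},
  {"x": 0,"y": 0,"z": 0,"turn": 0},
])

```text
t: 20.55
tool_pos: [0.5791, -0.0322, 0.0357]
tool_rot: [-1.735, -2.616, -0.001]
contact_force: [-4.3, 6.1, 2.4]
opening: -0.0001
grip_force: 3.4
```

Force rises to 7.5 N and the tool no longer advances: the clip is at its stop. Back off, lift clear, and look.

Request:
carry_out([
  {"x": 0.1,"y": 0,"z": 0,"turn": 0},
  {"x": 0.5,"y": 0,"z": 0,"turn": 0},
  {"x": 0.3,"y": 0,"z": -0.5,"turn": 0},
  {"x": 0,"y": 0,"z": -1,"turn": 0},
  {"x": -0.8,"y": -0.8,"z": -1,"turn": 0},
  {"x": -1,"y": -1,"z": -1,"turn": 0},
  {"x": -1,"y": -1,"z": -1,"turn": 0},
  {"x": -1,"y": -1,"z": 0,"turn": 0},
])

```text
t: 21.35
tool_pos: [0.5227, -0.1388, 0.1544]
tool_rot: [1.729, 2.611, 0.002]
contact_force: [0.5, -0.5, 0.8]
opening: -0.0
grip_force: 0.0
```

Request:
carry_out([
  {"x": -1,"y": 0,"z": 0,"turn": 0},
  {"x": -0.5,"y": 0,"z": 0,"turn": 0},
  {"x": 0,"y": 0,"z": 0,"turn": 0},
  {"x": 0,"y": 0,"z": 0,"turn": 0},
  {"x": 0,"y": 0,"z": 0,"turn": 0},
  {"x": 0,"y": 0,"z": 0,"turn": 0},
  {"x": 0,"y": 0,"z": 0,"turn": 0},
  {"x": 0,"y": 0,"z": 0,"turn": 0},
])

```text
t: 22.15
tool_pos: [0.535, -0.1711, 0.1482]
tool_rot: [-1.735, -2.619, 0.0]
contact_force: [0.4, -0.8, -0.4]
opening: 0.0002
grip_force: 0.0
```

```bash
python3 wr.py w7.png 2>/dev/null; python3 - <<'E'
from h import *
im=cv2.imread('pics/w7.png')
# predicted knob at stop
o=ctrl.get_obs()
print('pred knob at stop',proj('wrist',(.580,-.0494,.054),o),'pivot',proj('wrist',(.6185,-.0385,.030),o))
E
```

```text
t 22.15 tcp [ 0.535  -0.1711  0.1482] xang 112.95611462396609 [-0.0002  0.0001 -1.    ]
seat [364.3  59.7] 0.94 [ 0.5735 -0.0523]
disc [362.   58.1] 0.76 [ 0.5714 -0.052 ]
disc [503.2 261. ] 0.56 [ 0.7708 -0.1528]
clip_knob [391.   57.7] 0.6 [ 0.5808 -0.0495]
clip_pivot [426.5  65.5] 0.67 [ 0.6182 -0.0377]
ring ((498.0, 261.5), (41.0, 26.0)) fit mm ((776.668701171875, -157.63897705078125), (24.8687686920166, 46.251686096191406), 36.38465118408203)
disc ((130.5, 191.5), (383.0, 261.0)) fit mm ((426.8710632324219, -243.73536682128906), (209.41639709472656, 365.79302978515625), 0.22047805786132812)
pred knob at stop [390.0973554   56.29567592] pivot [431.604664    65.59292638]
```

View pics/w7.png

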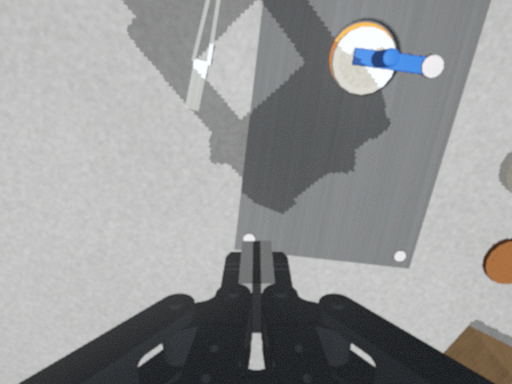

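The clip arm lies over the seated disc at (362,60). The knob at (391,57) is within about 1 mm of its predicted position at the stop, and the robot is clear.

```bash
python3 -c "
from station import ctrl
print(ctrl.finish_job())"
```

```text
the job is handed in; nothing more can be done
None
```

The job is handed in at about 22 s of the 48 s allowed: the white disc was slid into the recess and looks flat there, the blue clip is over it at its stop, and the arm is clear and touching nothing.

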